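# Work the bait press through its full stroke

## Robot

A 7-joint arm with a two-finger parallel gripper is mounted at the origin on the work surface. World frame = base frame: x ahead of the robot, y to its left, z up, the work surface at z = 0. Lengths are in m, angles in rad, forces in N, time in s.
With the tool pointing down it reaches from about 0.425 to 0.925 m from the base axis. Payload 6.8 kg.
Tool frame: the origin (TCP) lies at the very end of the fingers, on their centre line; the grasp point (between the pads) lies grasp_offset behind it (grasp_offset is the distance from the TCP to the grasp point, in m); z points along the fingers, y is the direction in which the jaws open and shut (so a half turn about z gives the same grasp; the last joint's range is limited). The gripper opens to 85 mm and grips with 20 to 120 N. Pads are 22 mm wide; open, the fingers measure 114 mm over their backs; the gripper's body (76 mm by 85 mm) begins 54 mm behind the grasp point. The pads swing forward as they close: fully open they stand 13 mm farther back than shut.
Start: joints at [1.075, 0.477, 0.022, 1.555, -0.011, 1.109, -0.083], TCP at [0.255, -0.625, 0.231] pointing down, gripper open.
Joint ranges: [-2.96, 2.96], [-0.34, 2.1], [-1.41, 1.46], [0.24, 2.44], [-1.37, 4.51], [0.17, 1.92], [-2.96, 2.96]. Speed limits (rad/s): [2.39, 2.39, 3.14, 3.14, 3.14, 3.14, 3.14].

## Interface

Orientations are given as a unit quaternion [w, x, y, z].
In Python, from station import * gives the robot as it stands.
- The arm moves only by the shell command python3 -m handwheel 'ROWS' [FORCE]. ROWS is JSON, one flat list of numbers, 7 for each row, row after row: the shift along the world's x, y, z in cm, then the turn, a rotation vector about the world's x, y, z in degrees, then the opening, from 0 (shut) to 1 (fully open). In form: [tx, ty, tz, ax, ay, az, fingers, tx, ty, tz, ax, ay, az, fingers, ...]. A call has 1 to 8 rows; each row is the pose to reach, as a shift and turn from the pose measured when the call began; what a row does not reach only later rows make up. A row lasts 1/12 s, in which the tool goes at most 41.7 mm and 7.16 degrees, less where a joint would pass 70% of its speed; a pose out of reach is approached as far as the arm can. A call with a gripper value outside its range is refused whole. The fingers move at their own pace and stop on an object; FORCE is the grip in N (left out, the last holds). Time passes only in rows, so rows that repeat a pose let the fingers close. It gives the time, the measured TCP pose, the force and the opening at its end, in the units of the state.
- get_obs(): the state, without advancing time (a new reading comes with each control period).
- read_camera(name): name is "side" or "top"; returns the picture (480x640x3 uint8, red, green, blue); there is no depth.
- camera_info(name): a dict with "fx", "fy", "cx", "cy" (pixels), "R" (3x3) and "t" (3): a world point X has camera coordinates R X + t. Camera axes: x right, y down, z forward; pixel columns grow to the right and rows downward; lengths in m; the calibration is good to about 2 mm. A picture is of the moment at which its call begins. camera_info takes no time and is no camera call.
- hand_in(): hands the job in, once; it reports no verdict.
The state is a dict: "t": time; "q": joint angles; "joint_vel": joint speeds; "joint_torque": joint torques, N m; "eef_pos": TCP position; "tool_rot": TCP orientation; "contact_force": force on the tool from outside, world axes, zero at the start; "torque": the same for the moment, N m; "gripper_width": opening from 0.0 (shut) to 1.0 (fully open).
Only numpy, scipy, OpenCV 4.12 (cv2) and the standard library are available. Lean on these libraries where they do the work, as an engineer would, in place of code of your own. Each camera call takes 0.05 s, during which the arm holds its last target. There are 200 camera calls.

## Task

The angler's bait press has stood in the deck locker all winter and its spring needs working free. Take the flat-footed tamper from its round cork mat and, holding it upright, press the sprung plate in the bait press straight down until it is fully home, keeping it there for a second. Then let the plate spring back up and stand the tamper upright on its cork mat again, its whole foot on the mat, and let go.

Things in the scene. Friction and masses are not known exactly. Their poses are not given: they have to be found in the camera images.
- tamper: Bait tamper, 118 mm tall, about 0.15 kg, on the cork mat: flat round aluminium foot, 56 mm diameter, 14 mm thick; above it a straight round wooden handle, 32 mm diameter, 14 to 118 mm up, held in any yaw; held 85 mm up, fingers clear the press rim. Origin: centre of the foot's underside, z up the handle. Not the wooden club with no disc foot on the bare shelf.
- press: Bait press, fixed: upright steel cup on a round dark base 112 mm wide. Cup 92 mm outside, 84 mm inside diameter, open rim 66 mm above the shelf; in it a flat 80 mm aluminium plate with a ring mark, its top 54 mm above the shelf when up, 34 mm when home. Origin: on the cup's axis at shelf level, z up. Not the similar pot without wide base, which is empty.
- press_plate (a joint): The press's sprung plate: travel straight down in m, 0 = fully up, 0.020 = fully home against its hard stop. The spring pushes back with about 4 N at the top and 9 N at the bottom and returns the plate when let go; the weight of the tamper does not push it home.
- mat: Round cork mat fixed to the shelf, 104 mm in diameter and 6 mm thick, on which the tamper stands at the start. Origin at the centre of its underside, at shelf level (top 6 mm above the origin), z up.
Not all that is in view belongs to the job. Leave any pink look-alike of the tamper alone. Leave any orange look-alike of the press alone.

How it is judged:
On the way:
1. The tamper, upright within 10 degrees and down inside the press, holds the sprung plate fully home (within 2.5 mm of its stop) for 0.3 s (value of joint press_plate above 0.0175 m and contact force between tamper and press above 2 N and horizontal distance between tamper and press below 0.018 m and z of tamper in the frame of press below 0.042 m and angle between tamper's own z axis and vertical below 0.175 rad), for 0.3 s.
At the end, for the whole second after the job is handed in: The plate is back up (within 3 mm of the top) and the tamper stands still and upright (within 6 degrees) on the cork mat, its axis within 27 mm of the mat's centre (its foot on the mat) (value of joint press_plate below 0.003 m and horizontal distance between tamper and mat below 0.027 m and z of tamper in the frame of mat between 0.002 and 0.01 m and angle between tamper's own z axis and vertical below 0.1 rad and linear speed of tamper below 0.02 m/s); the robot touches nothing.
It also fails if it takes over 43 s, if anything falls off the work surface, if the arm or the gripper's body presses on something with over 40 N, if the wrist force passes 120 N, or if a joint passes its speed limit or range.

## Working session

There is one attempt and no reset: what is moved stays moved. The work goes in short steps, Python scripts to look and compute and a shell command to move; the robot and the scene stay as the last step left them, time stands still between calls to the robot, and variables do not carry over. Pictures are saved under pics/ and viewed, on a budget of 10 in all, crops included, one or two more only if the job needs it, and the job is handed in when it is done.

```bash
mkdir -p pics; python3 - <<'E'
from station import *
import cv2
o=get_obs(); print({k:o[k] for k in o})
for n in("side","top"):
    cv2.imwrite(f"pics/{n}0.png",read_camera(n)[:,:,::-1]); print(n,camera_info(n))
E
```

```text
{'t': 0.0, 'q': array([ 1.07489041,  0.47781581,  0.02236225,  1.55645946, -0.0115417 ,
        1.10931179, -0.08310442]), 'joint_vel': array([-0.00027322,  0.00093593, -0.00057536, -0.0003801 ,  0.00062873,
        0.00087605, -0.00025853]), 'joint_torque': array([-1.33371987e-04, -5.96449900e+01,  1.60761058e+00, -2.81192923e+01,
        1.24613161e-02,  9.38696845e-03,  8.71156203e-06]), 'eef_pos': array([ 0.25501263, -0.62432427,  0.23031224]), 'tool_rot': array([-9.03170488e-04,  9.81261294e-01,  1.92679530e-01, -2.34785653e-04]), 'contact_force': array([-0.18223272, -1.31784986, -0.25427036]), 'torque': array([ 0.02790609, -0.01066096, -0.00116315]), 'gripper_width': 0.9971453848224233}
side {'fx': 453.11146905293754, 'fy': 453.11146905293754, 'cx': 318.684509519751, 'cy': 237.63307637515427, 'R': array([[ 0.87215718, -0.48914448, -0.00891817],
       [-0.34205925, -0.596665  , -0.72593825],
       [ 0.34976753,  0.6361828 , -0.68770206]]), 't': array([-0.52413599,  0.25543117,  0.67827369])}
top {'fx': 471.22395600437886, 'fy': 471.22395600437886, 'cx': 325.69053449812475, 'cy': 229.51672363244347, 'R': array([[ 2.30833320e-02, -9.99733538e-01, -1.13708398e-04],
       [-9.95598041e-01, -2.29775106e-02, -9.08656920e-02],
       [ 9.08388670e-02,  2.21069080e-03, -9.95863150e-01]]), 't': array([-0.02272224,  0.58135613,  0.67794942])}
```

View pics/top0.png

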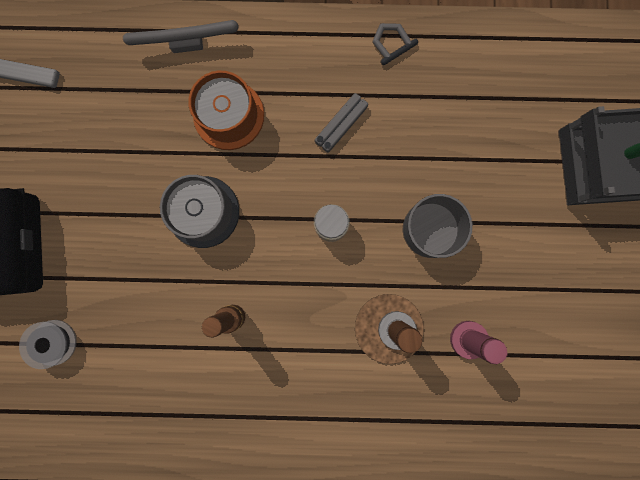

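View pics/side0.png

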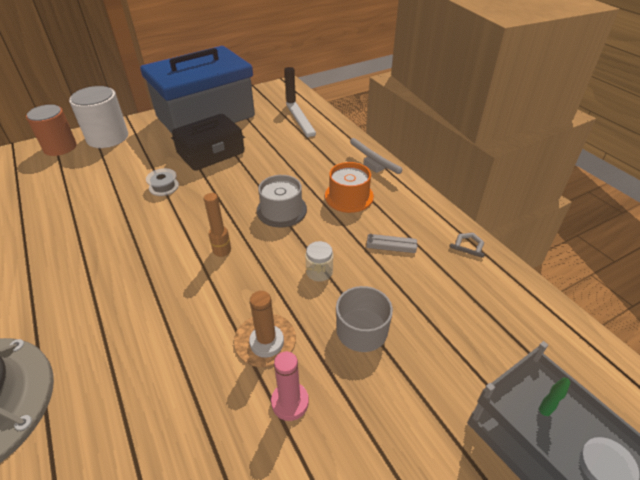

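The top view shows the tamper handle top at about (408,341), its foot at (397,330) and the mat at (390,329). The press ring is at (194,207), and the pink look-alike sits to the right at (470,340). In the side view the handle top is at (261,299) and the ring at (280,191). Next I'll turn these into positions.

```bash
cat > h.py <<'E'
from station import *
import numpy as np, cv2
def pix(n,P):
    c=camera_info(n); p=np.array(c["R"])@P+c["t"]; return np.array([c["fx"]*p[0]/p[2]+c["cx"],c["fy"]*p[1]/p[2]+c["cy"]])
def at(n,u,v,z):
    c=camera_info(n); R=np.array(c["R"]); o=-R.T@c["t"]; d=R.T@np.array([(u-c["cx"])/c["fx"],(v-c["cy"])/c["fy"],1]); return (o+d*(z-o[2])/d[2])[:2]
def blob(im,roi,lo,hi):
    x0,y0,x1,y1=roi; m=cv2.inRange(cv2.cvtColor(im,cv2.COLOR_RGB2HSV)[y0:y1,x0:x1],lo,hi)
    cs,_=cv2.findContours(m,cv2.RETR_EXTERNAL,cv2.CHAIN_APPROX_NONE); c=max(cs,key=cv2.contourArea)
    (cx,cy),r=cv2.minEnclosingCircle(c); e=cv2.fitEllipse(c); return (cx+x0,cy+y0),r,(e[0][0]+x0,e[0][1]+y0),e[1]
E
python3 - <<'E'
from h import *
import station; print([ (k,getattr(station,k)) for k in dir(station) if 'off' in k.lower()])
print("mat",at("top",390,329,.006),at("side",265,340,.006))
print("foot",at("top",397,330,.02)); print("htop",at("top",408,341,.124),at("side",261,298,.124))
print("ring",at("top",194,207,.054),at("side",280,191,.054))
t=cv2.imread("pics/top0.png"); s=cv2.imread("pics/side0.png")
r=lambda a,f=5: cv2.resize(a,None,fx=f,fy=f,interpolation=cv2.INTER_CUBIC)
a=r(t[285:370,350:430],4); b=r(t[170:255,155:235],4); c=r(s[275:360,225:305],4)[:200]; 
c=r(s[280:365,225:305],4)
d=r(s[160:228,250:314],5)
cv2.imwrite("pics/z.png",cv2.hconcat([a,b])); cv2.imwrite("pics/z2.png",cv2.hconcat([c,d]))
E
```

```text
[('grasp_offset', 0.0187)]
mat [ 0.43509078 -0.10977607] [ 0.43477044 -0.11385925]
foot [ 0.43547475 -0.11822932]
htop [ 0.43422861 -0.11643772] [ 0.4362896  -0.12203351]
ring [0.60743823 0.1813086 ] [0.60812467 0.18089713]
```

View pics/z.png

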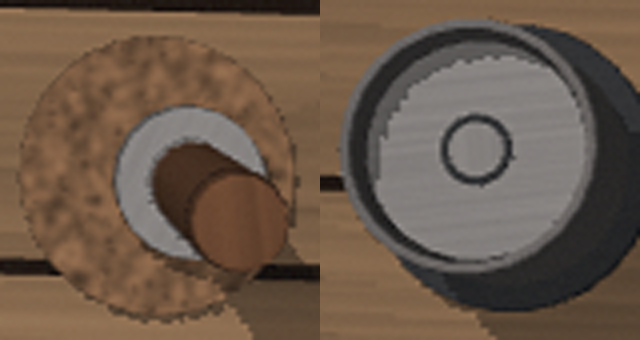

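View pics/z2.png

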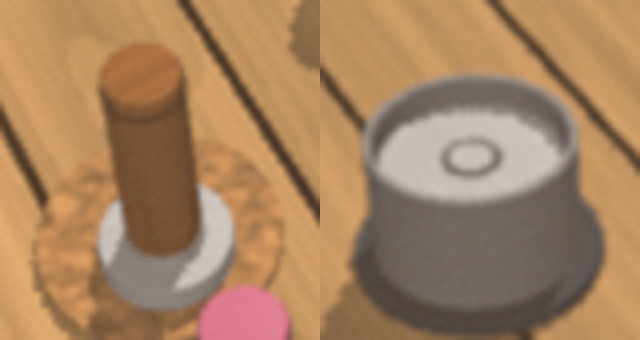

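Estimates: tamper at (0.435,-0.1205), mat at (0.4345,-0.111), press at (0.6075,0.181). I'll approach above the tamper, keeping the current yaw since the pink tamper is about 107 mm away.

```bash
python3 -m handwheel '[1.1,3.1,0,0,0,0,1, 2.2,6.2,0,0,0,0,1, 3.3,9.3,0,0,0,0,1, 4.4,12.4,0,0,0,0,1, 5.5,15.5,0,0,0,0,1, 6.6,18.6,0,0,0,0,1, 7.8,21.8,0,0,0,0,1, 9,25,0,0,0,0,1]' 40
python3 -m handwheel '[1.1,3.1,0,0,0,0,1, 2.2,6.2,0,0,0,0,1, 3.3,9.3,0,0,0,0,1, 4.4,12.4,0,0,0,0,1, 5.5,15.5,0,0,0,0,1, 6.6,18.6,0,0,0,0,1, 7.8,21.8,0,0,0,0,1, 9,25,0,0,0,0,1]' 40
```

```text
t: 0.77
eef_pos: [0.345, -0.3727, 0.2302]
tool_rot: [-0.001, 0.981, 0.193, -0.0]
contact_force: [0.1, 0.3, 0.5]
gripper_width: 0.997
t: 1.43
eef_pos: [0.4349, -0.1212, 0.23]
tool_rot: [-0.001, 0.981, 0.192, -0.001]
contact_force: [0.7, -0.5, 1.2]
gripper_width: 0.998
```

```bash
python3 -m handwheel '[0,0.1,-2.5,0,0,0,1, 0,0.1,-5,0,0,0,1, 0,0.1,-7.5,0,0,0,1, 0,0.1,-10,0,0,0,1, 0,0.1,-12,0,0,0,1, 0,0.1,-14,0,0,0,1, 0,0.1,-15.5,0,0,0,1, 0,0.1,-16,0,0,0,1]'
python3 - <<'E'
from h import *
a=cv2.resize(read_camera("top")[270:390,330:490,::-1],None,fx=2.5,fy=2.5); b=cv2.resize(read_camera("side")[240:360,190:350,::-1],None,fx=2.5,fy=2.5)
cv2.imwrite("pics/g1.png",cv2.hconcat([a,b]))
E
```

```text
t: 2.1
eef_pos: [0.4332, -0.1198, 0.0679]
tool_rot: [-0.002, 0.981, 0.192, -0.002]
contact_force: [-0.8, -0.2, 0.1]
gripper_width: 0.994
```

View pics/g1.png

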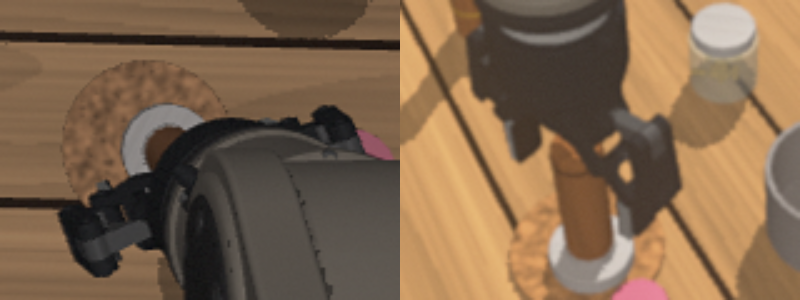

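The handle stands between the open fingers, clear on both sides, and the pink one is untouched. Closing now.

```bash
python3 -m handwheel '[0.1,0,0.2,0,0,0,0, 0.1,0,0.2,0,0,0,0, 0.1,0,0.2,0,0,0,0, 0.1,0,0.2,0,0,0,0, 0.1,0,0.2,0,0,0,0, 0.1,0,0.2,0,0,0,0, 0.1,0,0.2,0,0,0,0, 0.1,0,0.2,0,0,0,0]' 60
python3 -m handwheel '[0,0,0,0,0,0,0, 0,0,0.5,0,0,0,0, 0,0,1,0,0,0,0, 0,0,2,0,0,0,0, 0,0,3,0,0,0,0, 0,0,3,0,0,0,0, 0,0,3,0,0,0,0]'
python3 - <<'E'
from h import *
a=cv2.resize(read_camera("top")[270:390,330:490,::-1],None,fx=2.5,fy=2.5); b=cv2.resize(read_camera("side")[220:340,190:350,::-1],None,fx=2.5,fy=2.5)
cv2.imwrite("pics/g2.png",cv2.hconcat([a,b]))
E
```

```text
t: 2.87
eef_pos: [0.4356, -0.1199, 0.0721]
tool_rot: [-0.001, 0.981, 0.193, -0.001]
contact_force: [-1.8, 1.3, 6.9]
gripper_width: 0.359
t: 3.45
eef_pos: [0.4363, -0.1202, 0.1031]
tool_rot: [-0.001, 0.981, 0.192, -0.0]
contact_force: [-0.2, 0.3, -1.2]
gripper_width: 0.359
```

View pics/g2.png

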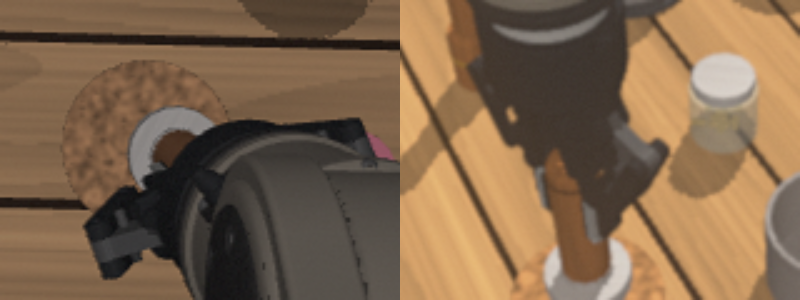

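Lifted, with the handle held upright; tamper underside = TCP − 0.066. Now raising it and carrying it to the press.

```bash
python3 -m handwheel '[0,0,2,0,0,0,0, 0,0,4.5,0,0,0,0, 0,0,7,0,0,0,0, 0.5,1,9,0,0,0,0, 1.7,3,9.5,0,0,0,0, 2.8,5,9.5,0,0,0,0, 4,7,9.5,0,0,0,0, 5.1,9,9.5,0,0,0,0]'
python3 -m handwheel '[1.2,2.1,0,0,0,0,0, 2.6,4.6,0,0,0,0,0, 4,7.1,0,0,0,0,0, 5.5,9.6,0,0,0,0,0, 7,12.1,0,0,0,0,0, 8.4,14.6,0,0,0,0,0, 9.8,17.1,0,0,0,0,0, 11,19.2,0,0,0,0,0]'
python3 -m handwheel '[0.6,1,0,0,0,0,0, 1,1.9,0,0,0,0,0, 1,1.9,0,0,0,0,0,1,1.9,0,0,0,0,0]'
python3 - <<'E'
from h import *
o=get_obs();p=o["eef_pos"]; print(p); t=p-[0,0,.066]
for n in("top","side"): print(n,pix(n,t),pix(n,t+[0,0,.014]),pix(n,t+[0,0,.118]))
a=cv2.resize(read_camera("top")[140:260,130:290,::-1],None,fx=2.5,fy=2.5); b=cv2.resize(read_camera("side")[110:230,200:360,::-1],None,fx=2.5,fy=2.5)
cv2.imwrite("pics/p1.png",cv2.hconcat([a,b]))
E
```

```text
t: 4.22
eef_pos: [0.4867, -0.0292, 0.1969]
tool_rot: [-0.001, 0.981, 0.192, -0.001]
contact_force: [0.6, 0.2, -1.8]
gripper_width: 0.361
t: 4.88
eef_pos: [0.597, 0.1648, 0.196]
tool_rot: [-0.001, 0.981, 0.193, -0.002]
contact_force: [0.0, -0.1, -2.2]
gripper_width: 0.358
t: 5.22
eef_pos: [0.6064, 0.1829, 0.1954]
tool_rot: [-0.001, 0.981, 0.193, -0.003]
contact_force: [-1.7, -0.1, -1.4]
gripper_width: 0.357
[0.60644598 0.18288198 0.19541307]
top [176.37150646 199.60038896] [172.84545121 197.87924081] [140.33214872 182.00875482]
side [276.30813814 161.06868114] [275.79656405 155.1859314 ] [271.6276749  107.24657691]
```

View pics/p1.png

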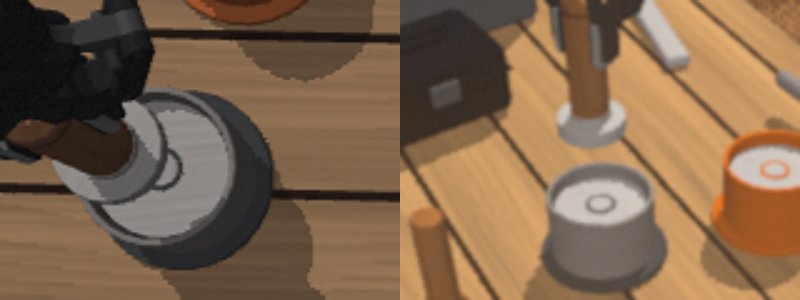

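The foot hangs over the cup, near (175,201) in the top view, and matches the prediction to within a few mm. Descending in steps.

```bash
python3 -m handwheel '[0.1,-0.2,-1.5,0,0,0,0, 0.1,-0.2,-3,0,0,0,0, 0.1,-0.2,-4.5,0,0,0,0, 0.1,-0.2,-6,0,0,0,0, 0.1,-0.2,-7,0,0,0,0, 0.1,-0.2,-7.5,0,0,0,0, 0.1,-0.2,-8,0,0,0,0, 0.1,-0.2,-8.3,0,0,0,0]'
python3 -m handwheel '[0,0,-0.3,0,0,0,0, 0,0,-0.6,0,0,0,0, 0,0,-0.8,0,0,0,0, 0,0,-0.8,0,0,0,0]'
```

```text
t: 5.98
eef_pos: [0.6075, 0.1788, 0.1131]
tool_rot: [-0.0, 0.982, 0.191, -0.003]
contact_force: [-2.5, -2.8, 3.9]
gripper_width: 0.355
t: 6.32
eef_pos: [0.6076, 0.1788, 0.1055]
tool_rot: [-0.0, 0.982, 0.191, -0.002]
contact_force: [-3.1, -1.2, 5.6]
gripper_width: 0.361
```

```bash
python3 -m handwheel '[0,0,-0.2,0,0,0,0, 0,0,-0.4,0,0,0,0, 0,0,-0.5,0,0,0,0, 0,0,-0.5,0,0,0,0, 0,0,-0.5,0,0,0,0]' 80
python3 -m handwheel '[0,0,-0.1,0,0,0,0, 0,0,-0.2,0,0,0,0, 0,0,-0.2,0,0,0,0, 0,0,-0.2,0,0,0,0]'
```

```text
t: 6.73
eef_pos: [0.6076, 0.1788, 0.1013]
tool_rot: [0.0, 0.982, 0.191, -0.002]
contact_force: [-4.5, -2.5, 6.4]
gripper_width: 0.363
t: 7.07
eef_pos: [0.6077, 0.1788, 0.1002]
tool_rot: [0.0, 0.982, 0.191, -0.002]
contact_force: [-4.4, -2.1, 7.5]
gripper_width: 0.353
```

```bash
python3 -m handwheel '[0,0,-0.2,0,0,0,0, 0,0,-0.3,0,0,0,0, 0,0,-0.3,0,0,0,0, 0,0,-0.3,0,0,0,0]' 80
python3 -m handwheel '[0,0,-0.2,0,0,0,0, 0,0,-0.3,0,0,0,0, 0,0,-0.3,0,0,0,0, 0,0,-0.3,0,0,0,0]'
```

```text
t: 7.4
eef_pos: [0.6079, 0.1791, 0.1]
tool_rot: [0.001, 0.982, 0.191, -0.002]
contact_force: [-8.9, -3.0, 20.6]
gripper_width: 0.361
t: 7.73
eef_pos: [0.6079, 0.1791, 0.1]
tool_rot: [0.001, 0.982, 0.191, -0.001]
contact_force: [-10.7, -4.8, 22.0]
gripper_width: 0.357
```

It's on the hard stop: z is steady at 0.100, exactly as predicted, and force jumped from 7.5 N to 22 N. Holding for over a second, and checking upright by picture.

```bash
python3 -m handwheel '[0,0,-0.3,0,0,0,0, 0,0,-0.3,0,0,0,0, 0,0,-0.3,0,0,0,0, 0,0,-0.3,0,0,0,0, 0,0,-0.3,0,0,0,0, 0,0,-0.3,0,0,0,0, 0,0,-0.3,0,0,0,0, 0,0,-0.3,0,0,0,0]'
python3 -m handwheel '[0,0,-0.2,0,0,0,0, 0,0,-0.2,0,0,0,0, 0,0,-0.2,0,0,0,0, 0,0,-0.2,0,0,0,0, 0,0,-0.2,0,0,0,0, 0,0,-0.2,0,0,0,0]'
python3 - <<'E'
from h import *
a=cv2.resize(read_camera("top")[140:260,130:290,::-1],None,fx=2.5,fy=2.5); b=cv2.resize(read_camera("side")[110:230,200:360,::-1],None,fx=2.5,fy=2.5)
cv2.imwrite("pics/p2.png",cv2.hconcat([a,b]))
E
```

```text
t: 8.4
eef_pos: [0.6079, 0.1792, 0.1]
tool_rot: [0.002, 0.982, 0.191, -0.001]
contact_force: [-10.7, -5.5, 21.7]
gripper_width: 0.358
t: 8.9
eef_pos: [0.6078, 0.1792, 0.1001]
tool_rot: [0.002, 0.982, 0.191, -0.001]
contact_force: [-8.5, -3.9, 15.7]
gripper_width: 0.353
```

View pics/p2.png

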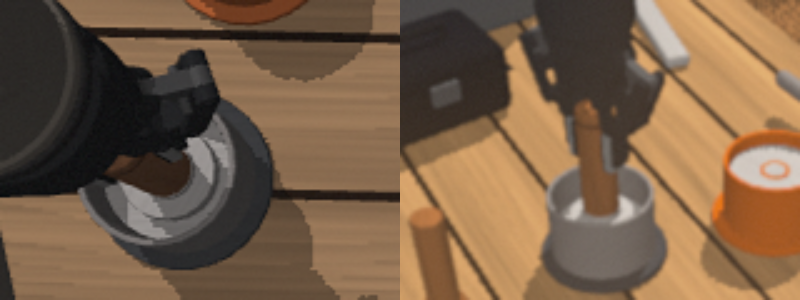

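The plate is down, the foot is inside the cup, and the handle is within about 2° of upright. Holding was over 1 s. Lifting and returning.

```bash
python3 -m handwheel '[0,0,0.4,0,0,0,0, 0,0,1,0,0,0,0, 0,0,2,0,0,0,0, 0,0,3,0,0,0,0, 0,0,4.5,0,0,0,0, 0,0,6.5,0,0,0,0, 0,0,8.5,0,0,0,0, 0,0,9.6,0,0,0,0]'
python3 -m handwheel '[-0.6,-1,0,0,0,0,0, -1.7,-2.9,0,0,0,0,0, -3.2,-5.4,0,0,0,0,0, -4.7,-7.9,0,0,0,0,0, -6.2,-10.4,0,0,0,0,0, -7.7,-12.9,0,0,0,0,0, -9.2,-15.4,0,0,0,0,0, -10.7,-17.9,0,0,0,0,0]'
python3 -m handwheel '[-1.5,-2.5,0,0,0,0,0, -3,-5,0,0,0,0,0, -4.5,-7.5,-1,0,0,0,0, -5.6,-9.5,-3,0,0,0,0, -6.4,-10.8,-5,0,0,0,0, -6.6,-11.1,-7,0,0,0,0, -6.6,-11.1,-9,0,0,0,0, -6.6,-11.1,-10,0,0,0,0]'
python3 - <<'E'
from h import *
o=get_obs();p=o["eef_pos"]; print(p,o["tool_rot"],o["contact_force"]); t=p-[0,0,.066]
for n in("top","side"): print(n,pix(n,t),pix(n,t+[0,0,.014]),pix(n,t+[0,0,.118]))
a=cv2.resize(read_camera("top")[270:390,330:490,::-1],None,fx=2.5,fy=2.5); b=cv2.resize(read_camera("side")[260:380,190:350,::-1],None,fx=2.5,fy=2.5)
cv2.imwrite("pics/m1.png",cv2.hconcat([a,b]))
E
```

```text
t: 9.67
eef_pos: [0.6093, 0.1801, 0.1991]
tool_rot: [0.001, 0.982, 0.191, 0.001]
contact_force: [0.0, 0.1, -1.4]
gripper_width: 0.359
t: 10.33
eef_pos: [0.5005, -0.0007, 0.1983]
tool_rot: [0.001, 0.982, 0.191, 0.001]
contact_force: [-0.0, 0.2, -0.6]
gripper_width: 0.355
t: 11.0
eef_pos: [0.432, -0.1124, 0.0959]
tool_rot: [0.001, 0.982, 0.19, -0.001]
contact_force: [-0.2, 0.1, -1.1]
gripper_width: 0.359
[ 0.4320254  -0.11241645  0.09589796] [ 8.37651743e-04  9.81717110e-01  1.90343097e-01 -5.64809412e-04] [-0.18365884  0.08390046 -1.07890487]
top [394.0136192  333.13192381] [395.42742595 334.38730388] [408.0965054  345.63672656]
side [261.764289   331.67412383] [260.93343698 326.58996266] [253.99807648 284.15100893]
```

View pics/m1.png

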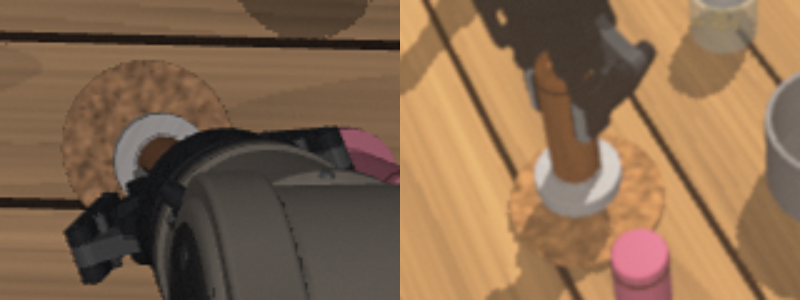

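The tamper is above the mat, with its foot near (395,335) in the top view, close to the mat centre and with only a slight tilt. Lowering gently.

```bash
python3 -m handwheel '[0.2,0.1,-0.6,0,0,0,0, 0.3,0.1,-1.2,0,0,0,0, 0.3,0.1,-1.6,0,0,0,0, 0.3,0.1,-2.0,0,0,0,0, 0.3,0.1,-2.1,0,0,0,0, 0.3,0.1,-2.2,0,0,0,0, 0.3,0.1,-2.2,0,0,0,0]'
python3 -m handwheel '[0,0,-0.1,0,0,0,0, 0,0,-0.2,0,0,0,0, 0,0,-0.2,0,0,0,0, 0,0,-0.2,0,0,0,0]' 30
```

```text
t: 11.68
eef_pos: [0.4356, -0.1106, 0.0746]
tool_rot: [0.001, 0.982, 0.191, -0.001]
contact_force: [-0.7, -0.4, -1.9]
gripper_width: 0.359
t: 12.02
eef_pos: [0.4357, -0.1106, 0.0726]
tool_rot: [0.001, 0.982, 0.191, -0.001]
contact_force: [-0.1, 0.2, -1.7]
gripper_width: 0.354
```

```bash
python3 -m handwheel '[0,0,-0.1,0,0,0,0, 0,0,-0.2,0,0,0,0, 0,0,-0.2,0,0,0,0, 0,0,-0.2,0,0,0,0]' 30
python3 -m handwheel '[0,0,-0.1,0,0,0,0, 0,0,-0.1,0,0,0,0, 0,0,-0.1,0,0,0,0]' 30
```

```text
t: 12.35
eef_pos: [0.436, -0.1106, 0.072]
tool_rot: [0.001, 0.982, 0.191, -0.001]
contact_force: [-5.1, 1.7, 19.2]
gripper_width: 0.357
t: 12.6
eef_pos: [0.436, -0.1106, 0.072]
tool_rot: [0.001, 0.982, 0.191, -0.001]
contact_force: [-5.1, 1.2, 13.3]
gripper_width: 0.355
```

Firm contact on the mat. Easing off, opening, and backing away upward.

```bash
python3 -m handwheel '[0,0,0,0,0,0,0.4, 0,0,0,0,0,0,0.5, 0,0,0,0,0,0,0.7, 0,0,0,0,0,0,1, 0,0,0,0,0,0,1, 0,0,0,0,0,0,1, 0,0,0,0,0,0,1, 0,0,0,0,0,0,1]'
python3 -m handwheel '[0,0,0.5,0,0,0,1, 0,0,2,0,0,0,1, 0,0,4,0,0,0,1, 0,0,6.5,0,0,0,1, 0,0,9,0,0,0,1, 0,0,12,0,0,0,1, 0,0,15,0,0,0,1, 0,0,16,0,0,0,1]'
python3 -m handwheel '[0,-3,0,0,0,0,1, 0,-6,0,0,0,0,1, 0,-9,0,0,0,0,1, 0,-12,0,0,0,0,1, 0,-15,0,0,0,0,1, 0,-18,0,0,0,0,1, 0,-21,0,0,0,0,1, 0,-21,0,0,0,0,1]'
python3 - <<'E'
from h import *
a=cv2.resize(read_camera("top")[160:400,150:470,::-1],None,fx=1.25,fy=1.25); b=cv2.resize(read_camera("side")[160:400,190:400,::-1],None,fx=1.25,fy=1.25)
cv2.imwrite("pics/e1.png",cv2.hconcat([a,b]))
E
```

```text
t: 13.27
eef_pos: [0.436, -0.1105, 0.072]
tool_rot: [0.001, 0.982, 0.191, -0.001]
contact_force: [0.1, 0.1, 0.2]
gripper_width: 1.005
t: 13.93
eef_pos: [0.4379, -0.1107, 0.2364]
tool_rot: [0.002, 0.982, 0.191, 0.002]
contact_force: [0.6, 0.0, 0.4]
gripper_width: 0.998
t: 14.6
eef_pos: [0.4362, -0.3271, 0.2361]
tool_rot: [0.004, 0.982, 0.187, 0.002]
contact_force: [0.2, -0.7, -0.3]
gripper_width: 1.0
```

View pics/e1.png

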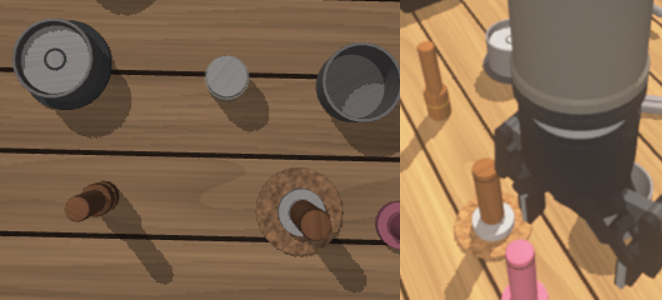

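The tamper stands upright on the mat, foot at about (391,331) against the mat centre at (390,330). The plate ring is back at (194,206.5), its original position (plate up). The gripper is clear.

```bash
python3 -c "
from station import *
print(hand_in())"
```

```text
the job is handed in; nothing more can be done
None
```

I pressed the bait press plate home with the tamper, stood the tamper back on its cork mat, and handed the job in at about 14.7 s. No verdict was reported.

- **Press:** the plate stopped moving at TCP z 0.100 m, the height expected for fully home. The force rose from 7.5 N to about 22 N, and I held it there for about 1.5 s. The picture showed the foot inside the cup and the handle within about 2° of upright.
- **Tamper:** in the last picture it stands upright with its foot within about 3 mm of the mat's centre. It had tilted slightly in the grip after the press, by eye from the side view and not measured.
- **Plate:** its ring mark is back at its starting pixel to within 1 px, so it has sprung back up.
- **Arm:** the gripper is open and clear of everything, and contact forces read about zero. Neither look-alike was touched as far as I could see. The last picture shows only part of the pink one and none of the orange one.

No check failed or disagreed. I viewed 10 pictures, the full budget.

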